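Load the two filled standards into the sample drawer

ROBOT

A 7-joint arm with a two-finger parallel gripper is mounted at the origin on the work surface. World frame = base frame: x ahead of the robot, y to its left, z up, the work surface at z = 0. Lengths are in m, angles in rad, forces in N, time in s.
With the tool pointing down it reaches from about 0.425 to 0.875 m from the base axis. Payload 4.7 kg.
Tool frame: the origin (TCP) lies on the centre line of the jaws, within the pads' length; the fingertips stand 14 mm ahead of it and the grasp point (between the pads) lies 5 mm behind it; z points along the fingers, y is the line along which they close (so a half turn about z gives the same grasp; the last joint's range is limited). The gripper opens to 87 mm and grips with 3 to 60 N. Pads are 19 mm wide; open, the fingers measure 117 mm over their backs; the gripper's body (75 mm by 190 mm) begins 51 mm behind the grasp point.
Start: joints at [1.242, 0.321, -0.07, 1.45, 0.023, 1.371, -0.057], TCP at [0.218, -0.612, 0.237] pointing down, gripper open.
Joint ranges: [-2.86, 2.86], [-0.3, 2.09], [-1.38, 1.24], [0.06, 2.45], [-1.56, 4.7], [0.09, 2.05], [-2.69, 2.69]. Speed limits (rad/s): [2.57, 2.57, 3.14, 3.14, 3.14, 3.14, 3.14].

INTERFACE

Orientations are given as a rotation vector (axis times angle).
In Python, from bench import ctrl gives the robot as it stands.
- The arm moves only by the tool send_rows, never from a script. Its argument "steps" is a list of rows, each an object of numbers: "tx", "ty", "tz": the shift along the tool's x, y, z in units of 60 mm (1.0 is 60 mm); "turn": the turn about the tool's z in units of 8 degrees (1.0 is 8 degrees); "grip": the opening, from 0 (shut) to 1 (fully open). A call has 1 to 12 rows; each row shifts and turns the commanded pose from where the row before left it, along the tool's axes as they then stand; what a row does not reach is not made up. A row lasts 1/8 s, in which the tool goes at most 62.5 mm and 10.7 degrees, less where a joint would pass 70% of its speed; a pose out of reach is approached as far as the arm can. A call is refused whole if a number of a shift passes 1 or a number of a turn 1, either way. A call with a gripper value outside its range is refused whole. The fingers move at their own pace and stop on an object; "newtons" is the grip in N (left out, the last holds). Time passes only in rows, so rows that do not move let the fingers close. It gives the time, the measured TCP pose, the force, the opening and the grip force at its end, in the units of the state.
- ctrl.get_state(): the state, without advancing time (a new reading comes with each control period).
- ctrl.get_image(name): name is "scene" or "side" or "wrist"; returns a dict with "pixels" (400x640x3 uint8, red, green, blue), "K" (3x3 intrinsics, pixels), "cam_to_world" (4x4, takes a point from camera to world coordinates); the wrist camera has in their place "T_tool_cam" (4x4, takes a point from camera to tool coordinates, whose origin is the TCP and whose axes are the flange's). Camera axes: x right, y down, z forward; pixel columns grow to the right and rows downward; lengths in m; the calibration is good to about 2 mm. A picture is of the moment at which its call begins: read the wrist's pose just before it. There is no depth.
- ctrl.close_job(): hands the job in; it is judged then, once.
The state is a dict: "time": time; "joint_positions": joint angles; "qd": joint speeds; "joint_torque": joint torques, N m; "position": TCP position; "tool_rot": TCP orientation; "ft_force": force on the tool from outside, world axes, zero at the start; "torque": the same for the moment, N m; "grip_width": opening from 0.0 (shut) to 1.0 (fully open); "grip_force": force on a finger pad.
Only numpy, scipy, OpenCV 4.12 (cv2) and the standard library are available. Lean on these libraries where they do the work, as an engineer would, in place of code of your own. Each camera call takes 0.05 s, during which the arm holds its last target. There are 200 camera calls.

TASK

Two of the four look-alike canisters hold a steel reference standard and are clearly heavier; the other two are empty. Find the two heavy ones by lifting, stand both upright in the tray of the sample module's open drawer, setting them down gently, and push the drawer fully home until it meets its stop. Leave the two empty canisters standing upright on the mat where they were, tip no canister over, and do not disturb the mouse, screwdriver or wrench.

Things in the scene. Friction and masses are not known exactly. Their poses are not given: they have to be found in the camera images.
- canister_a: plain aluminium sample canister, upright cylinder 44 mm in diameter and 75 mm high with a 13 mm grey cap of the same diameter, closed; origin at the centre of its underside, z up. All four look the same: two weigh about 0.13 kg (empty), two about 0.45 kg (steel standard inside).
- canister_b: plain aluminium sample canister, upright cylinder 44 mm in diameter and 75 mm high with a 13 mm grey cap of the same diameter, closed; origin at the centre of its underside, z up. All four look the same: two weigh about 0.13 kg (empty), two about 0.45 kg (steel standard inside).
- canister_c: plain aluminium sample canister, upright cylinder 44 mm in diameter and 75 mm high with a 13 mm grey cap of the same diameter, closed; origin at the centre of its underside, z up. All four look the same: two weigh about 0.13 kg (empty), two about 0.45 kg (steel standard inside).
- canister_d: plain aluminium sample canister, upright cylinder 44 mm in diameter and 75 mm high with a 13 mm grey cap of the same diameter, closed; origin at the centre of its underside, z up. All four look the same: two weigh about 0.13 kg (empty), two about 0.45 kg (steel standard inside).
- mat: black rubber mat, 220 (x) x 250 (y) x 4 mm, fixed to the bench; the canisters stand on it in two rows, about 100 mm apart along its x and 130 mm along its y. Origin at the centre of its underside.
- module: white sample module, 280 (x) x 260 (y) x 170 mm high, fixed; origin at the centre of its underside. Its front is the side towards its -y, with a tunnel 220 mm wide and 130 mm high for the drawer.
- tray (a point): aluminium tray carried by the drawer and moving with it, outside 196 (x) x 84 (y) mm, floor 6 mm thick, 4 mm thick rim standing 8 mm above the floor; room for two canisters side by side along its x. The point is the centre of the top of its floor, 12 mm above the bench, axes parallel to the module's, +y into the module.
- handle (a point): centre of the outer face (towards -y) of the drawer's black push bar, which is 140 mm wide (x), 12 mm thick and 28 mm high, its foot 9 mm above the bench; it stands on two arms 63 mm ahead of the drawer's grey front plate (216 mm wide, top 40 mm above the bench) and 125 mm from the tray's centre. Push here towards +y.
- drawer (a joint): travel of the drawer along the module's +y, m: 0 fully out, 0.15 fully home at its stop (grey plate flush with the module's front, canisters inside the tunnel, push bar still 75 mm outside). It slides with light friction and stays where it is left.
- mouse: black computer mouse, 100 x 58 x 32 mm, bystander.
- screwdriver: screwdriver lying on the bench, bystander.
- wrench: steel wrench lying on the bench, bystander.
Things that resemble listed ones, but are neither listed nor needed, are in the scene too. What is shaped like the canister_c but pink is not meant. Leave any red look-alike of the canister_a alone.

How it is judged:
At the end, for the whole second after the job is handed in: The drawer is within 6 mm of its stop (joint above 0.144 m). Each filled canister stands upright (within 0.1 rad) on the tray floor, its weight on the tray (above 2.6 N, so it is a filled one); each empty canister stands upright on the mat within 25 mm of where it started. All are at rest (((z of canister_a in the frame of tray between -0.005 and 0.005 m and x of canister_a in the frame of tray between -0.09 and 0.09 m and y of canister_a in the frame of tray between -0.04 and 0.04 m and contact force between canister_a and drawer above 2.6 N) or (distance of canister_a from where it was at the start of the episode below 0.025 m and contact force between canister_a and mat between 0.3 and 2.6 N)) and angle between each of canister_a, canister_b, canister_c, canister_d's own z axis and vertical below 0.1 rad and linear speed of each of canister_a, canister_b, canister_c, canister_d below 0.02 m/s and ((z of canister_b in the frame of tray between -0.005 and 0.005 m and x of canister_b in the frame of tray between -0.09 and 0.09 m and y of canister_b in the frame of tray between -0.04 and 0.04 m and contact force between canister_b and drawer above 2.6 N) or (distance of canister_b from where it was at the start of the episode below 0.025 m and contact force between canister_b and mat between 0.3 and 2.6 N)) and ((z of canister_c in the frame of tray between -0.005 and 0.005 m and x of canister_c in the frame of tray between -0.09 and 0.09 m and y of canister_c in the frame of tray between -0.04 and 0.04 m and contact force between canister_c and drawer above 2.6 N) or (distance of canister_c from where it was at the start of the episode below 0.025 m and contact force between canister_c and mat between 0.3 and 2.6 N)) and ((z of canister_d in the frame of tray between -0.005 and 0.005 m and x of canister_d in the frame of tray between -0.09 and 0.09 m and y of canister_d in the frame of tray between -0.04 and 0.04 m and contact force between canister_d and drawer above 2.6 N) or (distance of canister_d from where it was at the start of the episode below 0.025 m and contact force between canister_d and mat between 0.3 and 2.6 N)) and value of joint drawer above 0.144 m); the robot touches nothing.
It fails at once if a canister is tipped over (more than 0.8 rad) (angle between any of canister_a, canister_b, canister_c, canister_d's own z axis and vertical above 0.8 rad).
It fails at once if a canister is dropped into the tray (let go more than about 10 mm above its floor: it arrives faster than 0.4 m/s) ((z of canister_a in the frame of tray below 0.02 m and x of canister_a in the frame of tray between -0.1 and 0.1 m and y of canister_a in the frame of tray between -0.05 and 0.05 m and linear speed of canister_a above 0.4 m/s and velocity of joint drawer below 0.1 m/s) or (z of canister_b in the frame of tray below 0.02 m and x of canister_b in the frame of tray between -0.1 and 0.1 m and y of canister_b in the frame of tray between -0.05 and 0.05 m and linear speed of canister_b above 0.4 m/s and velocity of joint drawer below 0.1 m/s) or (z of canister_c in the frame of tray below 0.02 m and x of canister_c in the frame of tray between -0.1 and 0.1 m and y of canister_c in the frame of tray between -0.05 and 0.05 m and linear speed of canister_c above 0.4 m/s and velocity of joint drawer below 0.1 m/s) or (z of canister_d in the frame of tray below 0.02 m and x of canister_d in the frame of tray between -0.1 and 0.1 m and y of canister_d in the frame of tray between -0.05 and 0.05 m and linear speed of canister_d above 0.4 m/s and velocity of joint drawer below 0.1 m/s)).
It fails at once if the mouse, screwdriver or wrench is moved by more than 30 mm (distance of any of mouse, screwdriver, wrench from where it was at the start of the episode above 0.03 m).
It also fails if it takes over 72 s, if anything falls off the work surface, if the arm or the gripper's body presses on something with over 40 N, if the wrist force passes 120 N, or if a joint passes its speed limit or range.

## Working session

There is one attempt and no reset: what is moved stays moved. The work goes in short steps, Python scripts to look and compute and a tool call to move; the robot and the scene stay as the last step left them, time stands still between calls to the robot, and variables do not carry over. Pictures are saved under pics/ and viewed, at most 10 in all, crops included, and the job is handed in when it is done.

Besides the shell and the picture viewer there is one more tool, called after "Emit:" as a command line: name --argument value ..., lists and objects as JSON in quotes. send_rows: Moves the arm, as the interface text tells. Its arguments: {"type":"object","properties":{"steps":{"type":"array"},"newtons":{"type":"number"}},"required":["steps"]}

```bash
mkdir -p pics; ls
python3 - <<'E'
from bench import ctrl
import cv2,numpy as np
s=ctrl.get_state(); print({k:np.round(v,3).tolist() for k,v in s.items()})
for n in("scene","side"):
    i=ctrl.get_image(n); cv2.imwrite(f"pics/{n}0.png",i["pixels"][:,:,::-1]); print(n,i["K"],np.round(i["cam_to_world"],3))
E
```

```text
pics
{'time': 0.0, 'joint_positions': [1.242, 0.322, -0.07, 1.452, 0.023, 1.371, -0.057], 'qd': [0.0, 0.0, 0.002, -0.0, 0.001, -0.001, 0.0], 'joint_torque': [0.0, -49.128, -0.403, -31.252, -0.064, 0.044, 0.0], 'position': [0.218, -0.612, 0.235], 'tool_rot': [-3.094, -0.535, 0.001], 'ft_force': [0.058, -1.437, -0.152], 'torque': [-0.016, -0.009, 0.005], 'grip_force': 0.0, 'grip_width': 1.0}
scene [[396.98115263   0.         320.49167739]
 [  0.         396.98115263 198.04795038]
 [  0.           0.           1.        ]] [[ 0.745  0.394 -0.538  1.31 ]
 [ 0.666 -0.454  0.591 -0.721]
 [-0.011 -0.799 -0.601  0.833]
 [ 0.     0.     0.     1.   ]]
side [[396.42781482   0.         319.96620724]
 [  0.         396.42781482 207.31376239]
 [  0.           0.           1.        ]] [[-0.979 -0.159  0.13   0.427]
 [-0.205  0.723 -0.66   0.959]
 [ 0.011 -0.672 -0.74   1.058]
 [ 0.     0.     0.     1.   ]]
```

View pics/scene0.png

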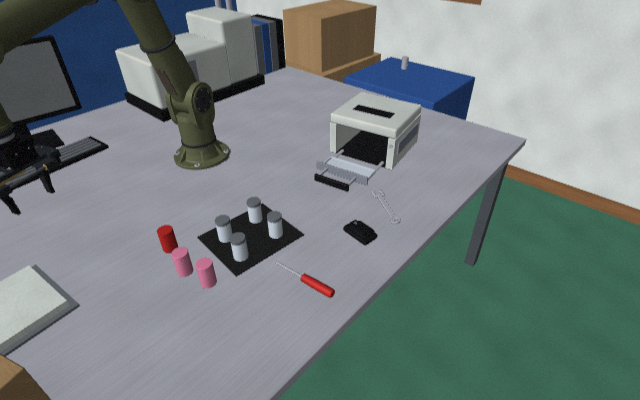

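View pics/side0.png

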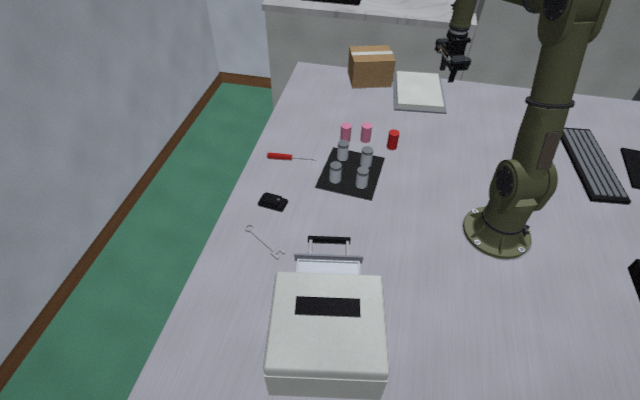

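The scene view shows candidates: four grey canisters on the mat at scene pixels (223,228), (254,210), (239,247) and (275,224). The look-alikes stand off the mat: red at (167,239), pink at (181,262) and (206,273). I choose the four grey ones on the mat. The module with its open drawer is at (370,150), with the push bar at (332,182). The bystanders are the mouse (360,231), screwdriver (310,282) and wrench (386,205).

```bash
cat > h.py <<'E'
import cv2,numpy as np
from bench import ctrl
def cam(n):
    i=ctrl.get_image(n); return i["pixels"],i["K"],np.array(i["cam_to_world"])
def ray(K,T,uv):
    d=T[:3,:3]@np.linalg.solve(K,[uv[0],uv[1],1.]); return T[:3,3],d
def plane(K,T,uv,z):
    o,d=ray(K,T,uv); return o+d*(z-o[2])/d[2]
def tri(r):
    A=[];b=[]
    for o,d in r:
        d=d/np.linalg.norm(d); P=np.eye(3)-np.outer(d,d); A.append(P); b.append(P@o)
    return np.linalg.lstsq(np.vstack(A),np.hstack(b),rcond=None)[0]
E
python3 - <<'E'
from h import *
rois={"scene":(190,190,310,280),"side":(312,135,390,200)}
R={}
for n,(x0,y0,x1,y1) in rois.items():
    p,K,T=cam(n); c=p[y0:y1,x0:x1]; v=c.max(2).astype(int)
    dark=(v<50).astype(np.uint8)
    hull=cv2.convexHull(max(cv2.findContours(dark,cv2.RETR_EXTERNAL,cv2.CHAIN_APPROX_NONE)[0],key=cv2.contourArea))
    q=cv2.approxPolyDP(hull,6,True)[:,0]+[x0,y0]
    print(n,"mat",[np.round(plane(K,T,k,.004),3)[:2].tolist() for k in q])
    cv2.imwrite(f"pics/crop_{n}.png",cv2.resize(c[:,:,::-1],None,fx=6,fy=6,interpolation=cv2.INTER_CUBIC))
    m=np.zeros_like(dark); cv2.fillConvexPoly(m,hull,1); m=m*(v>=65).astype(np.uint8)
    k,l,s,ce=cv2.connectedComponentsWithStats(m,connectivity=4)
    for j in range(1,k):
        if s[j,4]>40: 
            u=ce[j]+[x0,y0]; print(n,s[j,:4]+[x0,y0,0,0],s[j,4],u.round(1), plane(K,T,u,.042).round(3)[:2])
E
python3 -c "
import cv2,numpy as np
a=cv2.imread('pics/crop_scene.png');b=cv2.imread('pics/scene0.png')[125:240,300:410];b=cv2.resize(b,None,fx=4,fy=4)
cv2.imwrite('pics/v1.png',cv2.resize(a,(720,540)));cv2.imwrite('pics/v2.png',b)"
```

```text
scene mat [[0.649, -0.082], [0.628, -0.323], [0.416, -0.303], [0.438, -0.064]]
scene [247 205  15  19] 206 [254.9 214.9] [ 0.505 -0.144]
scene [267 211  16  28] 350 [274.1 225.2] [ 0.588 -0.138]
scene [216 222  32  40] 673 [233.1 241.3] [ 0.55  -0.265]
side mat [[0.623, -0.319], [0.417, -0.3], [0.441, -0.06], [0.649, -0.083]]
side [337 148  12  13] 130 [342.1 154.2] [ 0.578 -0.242]
side [355 153  18  36] 412 [363.3 170.7] [ 0.483 -0.164]
side [329 161  13  23] 261 [335.2 171.9] [ 0.586 -0.135]
```

View pics/v1.png

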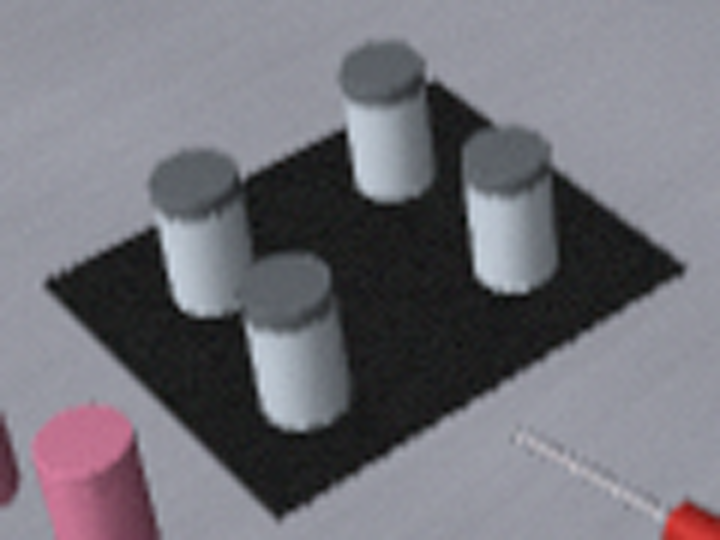

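View pics/v2.png

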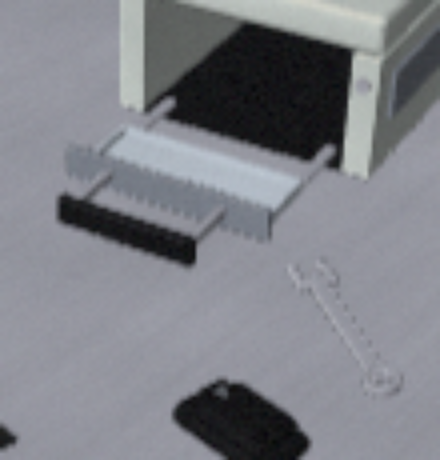

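The crops confirm four plain aluminium canisters with grey caps on the mat, and the red and pink ones off it. The drawer is open with a bright tray, grey plate and black bar; the wrench and mouse lie beyond it to the right.

Run:
```python
from h import *
p,K,T=cam("scene"); p2,K2,T2=cam("side")
C=lambda u:(190+u[0]/6,190+u[1]/6); M=lambda u:(300+u[0]/4,125+u[1]/4)
for n,t,b in [("far",(382,67),(393,180)),("right",(506,152),(515,270)),("left",(193,176),(210,293)),("near",(286,281),(305,406))]:
    print(n,"base",plane(K,T,C(b),.004)[:2].round(3),"top75",plane(K,T,C(t),.079)[:2].round(3),"top88",plane(K,T,C(t),.092)[:2].round(3))
print("bar scene top",[plane(K,T,M(u),.037)[:2].round(3) for u in[(60,198),(195,238)]])
print("bar side",[plane(K2,T2,u,.037)[:2].round(3) for u in[(309,237),(350,238)]])
print("tray floor corners",[plane(K,T,M(u),.014)[:2].round(3) for u in[(128,130),(302,182)]])
print("plate top",[plane(K,T,M(u),.04)[:2].round(3) for u in[(66,144),(270,210)]])
print("module top side",[plane(K2,T2,u,.17)[:2].round(3) for u in[(278,273),(381,277)]])
print(np.round(ctrl.get_image("wrist")["T_tool_cam"],3).tolist(),ctrl.get_image("wrist")["K"][0])
```

```text
far base [ 0.488 -0.132] top75 [ 0.488 -0.129] top88 [ 0.502 -0.139]
right base [ 0.591 -0.138] top75 [ 0.589 -0.134] top88 [ 0.601 -0.144]
left base [ 0.486 -0.253] top75 [ 0.486 -0.248] top88 [ 0.5   -0.257]
near base [ 0.586 -0.272] top75 [ 0.581 -0.267] top88 [ 0.593 -0.275]
bar scene top [array([0.489, 0.155]), array([0.62 , 0.185])]
bar side [array([0.614, 0.185]), array([0.483, 0.16 ])]
tray floor corners [array([0.434, 0.314]), array([0.619, 0.349])]
plate top [array([0.434, 0.223]), array([0.646, 0.259])]
module top side [array([0.642, 0.42 ]), array([0.376, 0.375])]
[[-0.001, -0.965, -0.262, 0.072], [1.0, -0.001, -0.0, 0.001], [-0.0, -0.262, 0.965, -0.149], [0.0, 0.0, 0.0, 1.0]] [317.06917834   0.         319.25053381]
```

Emit:
send_rows --steps '[{"tx":0.73,"ty":-0.48,"tz":-0.1,"grip":1},{"tx":0.73,"ty":-0.48,"tz":-0.1},{"tx":0.73,"ty":-0.48,"tz":-0.1},{"tx":0.73,"ty":-0.48,"tz":-0.1},{"tx":0.73,"ty":-0.48,"tz":-0.1},{"tx":0.73,"ty":-0.48,"tz":-0.1},{"tx":0.73,"ty":-0.48,"tz":-0.1},{"tx":0.73,"ty":-0.48,"tz":-0.1},{"tx":0.73,"ty":-0.48,"tz":-0.1},{"tx":0.73,"ty":-0.48,"tz":-0.1}]'

```text
validation failed for argument at $.st...
```

Emit:
send_rows --steps '[{"tx":0.73,"ty":-0.48,"tz":-0.1,"turn":0,"grip":1},{"tx":0.73,"ty":-0.48,"tz":-0.1,"turn":0,"grip":1},{"tx":0.73,"ty":-0.48,"tz":-0.1,"turn":0,"grip":1},{"tx":0.73,"ty":-0.48,"tz":-0.1,"turn":0,"grip":1},{"tx":0.73,"ty":-0.48,"tz":-0.1,"turn":0,"grip":1},{"tx":0.73,"ty":-0.48,"tz":-0.1,"turn":0,"grip":1},{"tx":0.73,"ty":-0.48,"tz":-0.1,"turn":0,"grip":1},{"tx":0.73,"ty":-0.48,"tz":-0.1,"turn":0,"grip":1},{"tx":0.73,"ty":-0.48,"tz":-0.1,"turn":0,"grip":1},{"tx":0.73,"ty":-0.48,"tz":-0.1,"turn":0,"grip":1}]'

```text
time: 1.65
position: [0.535, -0.1924, 0.297]
tool_rot: [3.095, 0.535, 0.001]
ft_force: [-0.2, -0.6, 0.6]
grip_width: 1.0
grip_force: 0.0
```

Emit:
send_rows --steps '[{"tx":0,"ty":0,"tz":0,"turn":-1,"grip":1},{"tx":0,"ty":0,"tz":0,"turn":-1,"grip":1},{"tx":0,"ty":0,"tz":0,"turn":-1,"grip":1},{"tx":0,"ty":0,"tz":0,"turn":-1,"grip":1},{"tx":0,"ty":0,"tz":0,"turn":-1,"grip":1},{"tx":0,"ty":0,"tz":0,"turn":-1,"grip":1},{"tx":0,"ty":0,"tz":0,"turn":-1,"grip":1},{"tx":0,"ty":0,"tz":0,"turn":-1,"grip":1},{"tx":0,"ty":0,"tz":0,"turn":-1,"grip":1},{"tx":0,"ty":0,"tz":0,"turn":-1,"grip":1},{"tx":0,"ty":0,"tz":0,"turn":0,"grip":1}]'

```text
time: 3.02
position: [0.5341, -0.1938, 0.2966]
tool_rot: [2.029, 2.399, -0.0]
ft_force: [-0.3, 1.0, -0.3]
grip_width: 1.002
grip_force: 0.0
```

```bash
cat >> h.py <<'E'
def wrist():
    s=ctrl.get_state(); i=ctrl.get_image("wrist"); T=np.eye(4)
    T[:3,:3]=cv2.Rodrigues(np.array(s["tool_rot"],float))[0]; T[:3,3]=s["position"]
    return i["pixels"],i["K"],T@np.array(i["T_tool_cam"])
def goto(x,y,z):
    s=ctrl.get_state(); R=cv2.Rodrigues(np.array(s["tool_rot"],float))[0]
    print("units",(R.T@(np.array([x,y,z])-s["position"])/.06).round(2),"yaw",np.degrees(np.arctan2(R[1,0],R[0,0])).round(1),"F",np.round(s["ft_force"],2),"t",s["time"])
E
python3 - <<'E'
from h import *
p,K,T=wrist(); cv2.imwrite("pics/w1.png",p[:,:,::-1]); np.savez("w1.npz",K=K,T=T)
goto(.488,-.132,.16); print(T.round(3))
E
```

```text
units [ 1.14 -0.59  2.28] yaw 99.5 F [1.15 0.41 0.62] t 3.075
[[ 0.986  0.159  0.043  0.523]
 [ 0.165 -0.952 -0.259 -0.124]
 [ 0.     0.262 -0.965  0.445]
 [ 0.     0.     0.     1.   ]]
```

View pics/w1.png

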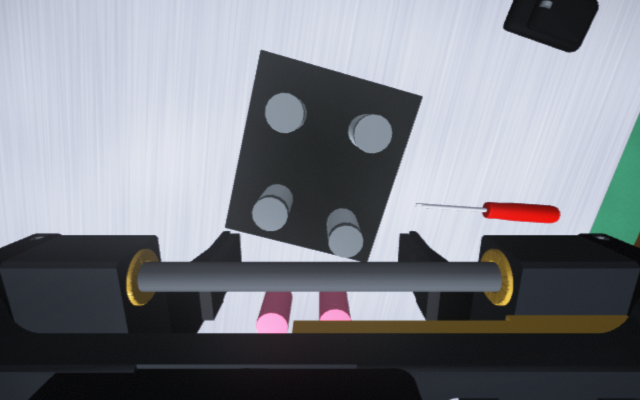

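The wrist view shows cap tops at about (285,113), (370,133), (270,213) and (346,240). I'll refine them with a Hough transform.

Run:
```python
from h import *
d=np.load("w1.npz");K,T=d["K"],d["T"]
g=cv2.cvtColor(cv2.imread("pics/w1.png"),cv2.COLOR_BGR2GRAY)
for x,y in[(285,113),(370,133),(270,213),(346,240)]:
    c=cv2.HoughCircles(cv2.resize(g[y-32:y+32,x-32:x+32],None,fx=4,fy=4,interpolation=cv2.INTER_CUBIC),cv2.HOUGH_GRADIENT,1.5,200,param1=80,param2=15,minRadius=66,maxRadius=88)
    u=c[0,0,:2]/4+[x-32,y-32]; q=plane(K,T,u,.079); print(u.round(1),c[0,0,2]/4,q.round(4),"manual",plane(K,T,(x,y),.079).round(4)); goto(q[0],q[1],.055)
```

```text
[285.8 111.9] 20.9625 [ 0.4853 -0.1266  0.079 ] manual [ 0.4846 -0.1279  0.079 ]
units [ 1.24 -0.62  4.03] yaw 99.5 F [1.15 0.41 0.62] t 3.075
[373.4 133.8] 18.9 [ 0.5864 -0.1339  0.079 ] manual [ 0.5824 -0.1337  0.079 ]
units [0.84 1.02 4.03] yaw 99.5 F [1.15 0.41 0.62] t 3.075
[270.4 213.1] 18.2625 [ 0.4831 -0.2463  0.079 ] manual [ 0.4826 -0.2463  0.079 ]
units [-0.72 -0.98  4.03] yaw 99.5 F [1.15 0.41 0.62] t 3.075
[345.7 240.1] 17.55 [ 0.5794 -0.2657  0.079 ] manual [ 0.5798 -0.2656  0.079 ]
units [-1.31  0.55  4.03] yaw 99.5 F [1.15 0.41 0.62] t 3.075
```

Emit:
send_rows --steps '[{"tx":0.4,"ty":-0.2,"tz":0.35,"turn":0,"grip":1},{"tx":0.4,"ty":-0.2,"tz":0.35,"turn":0,"grip":1},{"tx":0.4,"ty":-0.2,"tz":0.35,"turn":0,"grip":1},{"tx":0,"ty":0,"tz":0.9,"turn":0,"grip":1},{"tx":0,"ty":0,"tz":0.9,"turn":0,"grip":1},{"tx":0,"ty":0,"tz":0.7,"turn":0,"grip":1},{"tx":0,"ty":0,"tz":0.48,"turn":0,"grip":1},{"tx":0,"ty":0,"tz":0,"turn":0,"grip":1},{"tx":0,"ty":0,"tz":0,"turn":0,"grip":0},{"tx":0,"ty":0,"tz":0,"turn":0,"grip":0},{"tx":0,"ty":0,"tz":0,"turn":0,"grip":0},{"tx":0,"ty":0,"tz":0,"turn":0,"grip":0}]' --newtons 30

```text
time: 4.58
position: [0.4869, -0.129, 0.0553]
tool_rot: [2.026, 2.399, 0.0]
ft_force: [0.3, -0.0, -0.3]
grip_width: 0.632
grip_force: 0.0
```

Run:
```python
from h import *
goto(.4865,-.129,.055); print(ctrl.get_state()["grip_force"],ctrl.get_state()["grip_width"])
```

```text
units [ 0.   -0.01  0.01] yaw 99.6 F [ 0.29 -0.01 -0.28] t 4.575
0.0 0.632309718090869
```

Emit:
send_rows --steps '[{"tx":0,"ty":0,"tz":0,"turn":0,"grip":0},{"tx":0,"ty":0,"tz":0,"turn":0,"grip":0},{"tx":0,"ty":0,"tz":0,"turn":0,"grip":0},{"tx":0,"ty":0,"tz":0,"turn":0,"grip":0},{"tx":0,"ty":0,"tz":-0.3,"turn":0,"grip":0},{"tx":0,"ty":0,"tz":-0.3,"turn":0,"grip":0},{"tx":0,"ty":0,"tz":0,"turn":0,"grip":0},{"tx":0,"ty":0,"tz":0,"turn":0,"grip":0},{"tx":0,"ty":0,"tz":0,"turn":0,"grip":0}]'

```text
time: 5.7
position: [0.4862, -0.1287, 0.0902]
tool_rot: [-2.026, -2.4, 0.001]
ft_force: [0.3, 0.7, -0.7]
grip_width: 0.503
grip_force: 30.0
```

```bash
cat >> h.py <<'E'
def weigh(n=6):
    f=[]
    for _ in range(n):
        ctrl.get_image("side"); s=ctrl.get_state(); f.append(s["ft_force"][2])
    print("Fz",np.round(f,2),"mean",np.mean(f).round(2),"grip",s["grip_force"],s["grip_width"],"pos",np.round(s["position"],4),"t",s["time"])
E
python3 -c "
from h import *
weigh()"
```

```text
Fz [-1.46 -1.42 -0.67 -0.86 -1.31 -1.14] mean -1.14 grip 29.99179042832111 0.5025960690670749 pos [ 0.4865 -0.1287  0.0905] t 6.0
```

Emit:
send_rows --steps '[{"tx":0,"ty":0,"tz":0.3,"turn":0,"grip":0},{"tx":0,"ty":0,"tz":0.2,"turn":0,"grip":0},{"tx":0,"ty":0,"tz":0.1,"turn":0,"grip":0},{"tx":0,"ty":0,"tz":0,"turn":0,"grip":0},{"tx":0,"ty":0,"tz":0,"turn":0,"grip":0.85},{"tx":0,"ty":0,"tz":0,"turn":0,"grip":0.85},{"tx":0,"ty":0,"tz":0,"turn":0,"grip":0.85},{"tx":0,"ty":0,"tz":0,"turn":0,"grip":0.85},{"tx":0,"ty":0,"tz":-0.65,"turn":0,"grip":0.85},{"tx":0,"ty":0,"tz":-0.65,"turn":0,"grip":0.85}]'

```text
time: 7.25
position: [0.4862, -0.1286, 0.1333]
tool_rot: [-2.026, -2.4, 0.0]
ft_force: [0.9, -1.0, 1.1]
grip_width: 0.85
grip_force: 0.0
```

```bash
python3 -c "
from h import *
goto(.586,-.135,.055)"
```

```text
units [-0.39  1.62  1.3 ] yaw 99.7 F [ 0.89 -1.04  1.11] t 7.25
```

Emit:
send_rows --steps '[{"tx":-0.2,"ty":0.81,"tz":0,"turn":0,"grip":0.9},{"tx":-0.19,"ty":0.81,"tz":0,"turn":0,"grip":0.9},{"tx":0,"ty":0,"tz":0,"turn":0,"grip":0.9},{"tx":0,"ty":0,"tz":0.5,"turn":0,"grip":0.9},{"tx":0,"ty":0,"tz":0.5,"turn":0,"grip":0.9},{"tx":0,"ty":0,"tz":0.3,"turn":0,"grip":0.9},{"tx":0,"ty":0,"tz":0,"turn":0,"grip":0},{"tx":0,"ty":0,"tz":0,"turn":0,"grip":0},{"tx":0,"ty":0,"tz":0,"turn":0,"grip":0},{"tx":0,"ty":0,"tz":0,"turn":0,"grip":0},{"tx":0,"ty":0,"tz":0,"turn":0,"grip":0},{"tx":0,"ty":0,"tz":0,"turn":0,"grip":0}]'

```text
time: 8.75
position: [0.5861, -0.1359, 0.0555]
tool_rot: [2.027, 2.4, -0.002]
ft_force: [-3.4, 0.1, 6.0]
grip_width: 0.503
grip_force: 30.0
```

Emit:
send_rows --steps '[{"tx":0,"ty":0,"tz":0,"turn":0,"grip":0},{"tx":0,"ty":0,"tz":-0.3,"turn":0,"grip":0},{"tx":0,"ty":0,"tz":-0.3,"turn":0,"grip":0},{"tx":0,"ty":0,"tz":0,"turn":0,"grip":0},{"tx":0,"ty":0,"tz":0,"turn":0,"grip":0}]'

```text
time: 9.38
position: [0.5862, -0.1356, 0.0907]
tool_rot: [2.027, 2.4, -0.0]
ft_force: [-0.4, -0.3, -4.2]
grip_width: 0.5
grip_force: 30.0
```

```bash
python3 -c "
from h import *
weigh()"
```

```text
Fz [-4.05 -5.59 -3.76 -4.61 -3.23 -4.04] mean -4.22 grip 29.991735790972598 0.4996336920696095 pos [ 0.586  -0.1355  0.0902] t 9.675
```

B is heavy (4.2 N), A is empty. I carry B towards the drawer and look from the wrist camera there.

Emit:
send_rows --steps '[{"tx":0,"ty":0,"tz":-0.6,"turn":0,"grip":0},{"tx":0,"ty":0,"tz":-0.6,"turn":0,"grip":0},{"tx":0.5,"ty":0,"tz":-0.6,"turn":0,"grip":0},{"tx":0.65,"ty":0.03,"tz":0,"turn":0,"grip":0},{"tx":0.65,"ty":0.03,"tz":0,"turn":0,"grip":0},{"tx":0.65,"ty":0.03,"tz":0,"turn":0,"grip":0},{"tx":0.65,"ty":0.03,"tz":0,"turn":0,"grip":0},{"tx":0.65,"ty":0.03,"tz":0,"turn":0,"grip":0},{"tx":0.65,"ty":0.03,"tz":0,"turn":0,"grip":0},{"tx":0.65,"ty":0.03,"tz":0,"turn":0,"grip":0},{"tx":0.58,"ty":0.03,"tz":0,"turn":0,"grip":0},{"tx":0,"ty":0,"tz":0,"turn":0,"grip":0}]'

```text
time: 11.18
position: [0.5423, 0.2045, 0.1989]
tool_rot: [-2.017, -2.406, -0.003]
ft_force: [-0.3, 0.0, -4.2]
grip_width: 0.502
grip_force: 30.0
```

Run:
```python
from h import *
p,K,T=wrist(); cv2.imwrite("pics/w2.png",p[:,:,::-1]); np.savez("w2.npz",K=K,T=T); weigh(2)
```

```text
Fz [-4.17 -4.93] mean -4.55 grip 29.994744361174526 0.5020059836753069 pos [0.5442 0.1988 0.1984] t 11.325
```

View pics/w2.png

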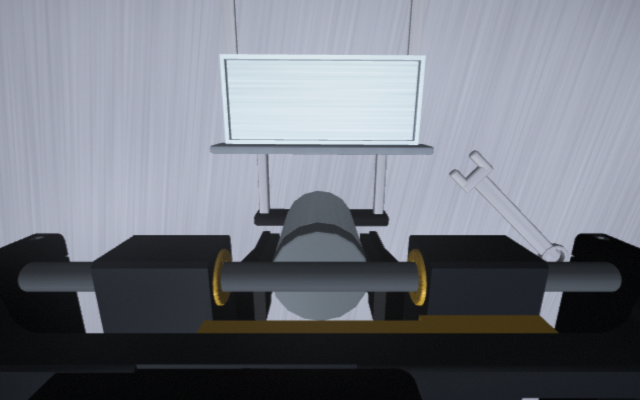

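The wrist view shows the tray squarely aligned: rim corners are at about (220,55), (425,55), (422,144) and (219,144), with the plate at row 148 and the bar at row 217.

Run:
```python
from h import *
d=np.load("w2.npz");K,T=d["K"],d["T"]
P=[plane(K,T,u,.020) for u in[(220,55),(425,55),(422,144),(219,144)]]
for q in P: print(q.round(4))
c=np.mean(P,0); ex=P[1]-P[0]+P[2]-P[3]; ex/=np.linalg.norm(ex); ey=np.array([-ex[1],ex[0],0])
print("c",c.round(4),"yaw",np.degrees(np.arctan2(ex[1],ex[0])),"size",np.linalg.norm(P[1]-P[0]),np.linalg.norm(P[3]-P[0]))
b=[plane(K,T,u,.037) for u in[(254,216),(389,216)]]; print("bar top",b,"tray from bar", (c-np.mean(b,0))@ey)
for s in(.045,-.045):
    q=c+ex*s; print(s,q.round(4)); goto(q[0],q[1],.066)
```

```text
[0.4274 0.3128 0.02  ]
[0.6197 0.3466 0.02  ]
[0.6383 0.2649 0.02  ]
[0.4342 0.2291 0.02  ]
c [0.5299 0.2884 0.02  ] yaw 9.957028234439093 size 0.19522756661831123 0.08405378273590475
bar top [array([0.48130406, 0.16460359, 0.037     ]), array([0.61795408, 0.18859405, 0.037     ])] tray from bar 0.11348723738550273
0.045 [0.5742 0.2961 0.02  ]
units [1.52 0.77 2.2 ] yaw 99.6 F [-0.71 -0.83 -4.93] t 11.325
-0.045 [0.4856 0.2806 0.02  ]
units [ 1.51 -0.73  2.21] yaw 99.6 F [-0.71 -0.83 -4.93] t 11.325
```

Emit:
send_rows --steps '[{"tx":0.5,"ty":0.26,"tz":0,"turn":0,"grip":0},{"tx":0.5,"ty":0.26,"tz":0,"turn":0,"grip":0},{"tx":0.52,"ty":0.25,"tz":0,"turn":0,"grip":0},{"tx":0,"ty":0,"tz":0,"turn":0,"grip":0},{"tx":0,"ty":0,"tz":0.6,"turn":0,"grip":0},{"tx":0,"ty":0,"tz":0.6,"turn":0,"grip":0},{"tx":0,"ty":0,"tz":0.4,"turn":0,"grip":0},{"tx":0,"ty":0,"tz":0.3,"turn":0,"grip":0},{"tx":0,"ty":0,"tz":0.2,"turn":0,"grip":0},{"tx":0,"ty":0,"tz":0.08,"turn":0,"grip":0},{"tx":0,"ty":0,"tz":0,"turn":0,"grip":0},{"tx":0,"ty":0,"tz":0,"turn":0,"grip":0}]'

```text
time: 12.82
position: [0.5748, 0.298, 0.0689]
tool_rot: [2.026, 2.4, 0.002]
ft_force: [0.3, -0.1, -4.0]
grip_width: 0.5
grip_force: 30.0
```

```bash
python3 -c "
from h import *
goto(.5742,.2961,.0635);weigh(3)"
```

```text
units [-0.03 -0.01  0.09] yaw 99.6 F [ 0.34 -0.07 -3.96] t 12.825
Fz [-3.62 -3.6  -4.76] mean -3.99 grip 29.995473065500846 0.501519681214437 pos [0.5746 0.2978 0.0686] t 12.975
```

Emit:
send_rows --steps '[{"tx":0,"ty":0,"tz":0.03,"turn":0,"grip":0},{"tx":0,"ty":0,"tz":0.03,"turn":0,"grip":0},{"tx":0,"ty":0,"tz":0.02,"turn":0,"grip":0},{"tx":0,"ty":0,"tz":0,"turn":0,"grip":0}]'

```text
time: 13.48
position: [0.5742, 0.2975, 0.0636]
tool_rot: [2.027, 2.4, -0.0]
ft_force: [-2.7, -1.0, 1.3]
grip_width: 0.501
grip_force: 30.0
```

```bash
python3 -c "
from h import *
weigh(4)"
```

```text
Fz [2.28 1.7  3.08 2.4 ] mean 2.36 grip 29.99828618761967 0.4996139284652382 pos [0.5742 0.2975 0.0635] t 13.675
```

Emit:
send_rows --steps '[{"tx":0,"ty":0,"tz":0,"turn":0,"grip":0.82},{"tx":0,"ty":0,"tz":0,"turn":0,"grip":0.82},{"tx":0,"ty":0,"tz":0,"turn":0,"grip":0.82},{"tx":0,"ty":0,"tz":0,"turn":0,"grip":0.82},{"tx":0,"ty":0,"tz":-0.4,"turn":0,"grip":0.82},{"tx":0,"ty":0,"tz":-0.8,"turn":0,"grip":0.82},{"tx":0,"ty":0,"tz":-0.8,"turn":0,"grip":0.82}]'

```text
time: 14.55
position: [0.5741, 0.2975, 0.1841]
tool_rot: [-2.026, -2.4, 0.001]
ft_force: [0.9, -0.6, 0.5]
grip_width: 0.82
grip_force: 0.0
```

Emit:
send_rows --steps '[{"tx":-0.87,"ty":-0.3,"tz":0,"turn":0,"grip":0.9},{"tx":-0.87,"ty":-0.3,"tz":0,"turn":0,"grip":0.9},{"tx":-0.87,"ty":-0.3,"tz":0,"turn":0,"grip":0.9},{"tx":-0.87,"ty":-0.3,"tz":0,"turn":0,"grip":0.9},{"tx":-0.87,"ty":-0.3,"tz":0,"turn":0,"grip":0.9},{"tx":-0.87,"ty":-0.3,"tz":0,"turn":0,"grip":0.9},{"tx":-0.87,"ty":-0.3,"tz":0,"turn":0,"grip":0.9},{"tx":-0.87,"ty":-0.3,"tz":0,"turn":0,"grip":0.9},{"tx":-0.87,"ty":-0.3,"tz":0,"turn":0,"grip":0.9},{"tx":-0.87,"ty":-0.3,"tz":0,"turn":0,"grip":0.9},{"tx":0,"ty":0,"tz":0,"turn":0,"grip":0.9}]'

```text
time: 15.92
position: [0.4822, -0.253, 0.1829]
tool_rot: [2.037, 2.391, -0.003]
ft_force: [0.4, 0.5, 0.9]
grip_width: 0.9
grip_force: 0.0
```

```bash
python3 -c "
from h import *
goto(.484,-.249,.055)
c=cam('side')[0][225:300,270:400];s=cam('scene')[0][130:205,300:430]
cv2.imwrite('pics/p1.png',cv2.resize(np.vstack([c,s])[:,:,::-1],None,fx=4,fy=4))"
```

```text
units [0.07 0.04 2.13] yaw 99.1 F [0.4  0.5  0.86] t 15.925
```

View pics/p1.png

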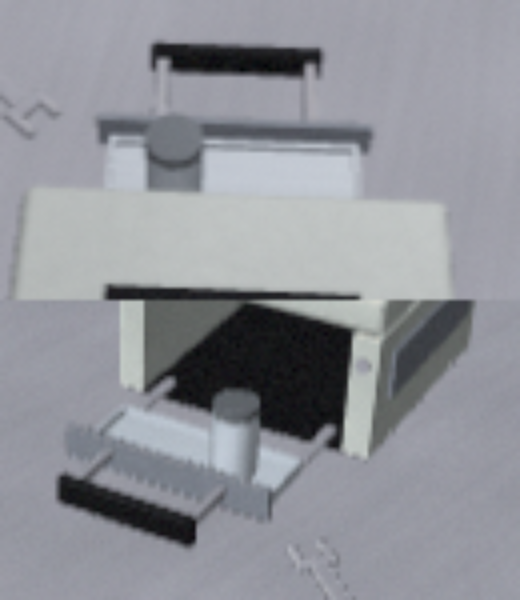

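B stands upright in the right half of the tray (crop 175,140 in the side view and 235,440 in the scene view). Next is C.

Emit:
send_rows --steps '[{"tx":0.04,"ty":0.02,"tz":0.7,"turn":0,"grip":0.9},{"tx":0,"ty":0,"tz":0.7,"turn":0,"grip":0.9},{"tx":0,"ty":0,"tz":0.5,"turn":0,"grip":0.9},{"tx":0,"ty":0,"tz":0.2,"turn":0,"grip":0.9},{"tx":0,"ty":0,"tz":0,"turn":0,"grip":0},{"tx":0,"ty":0,"tz":0,"turn":0,"grip":0},{"tx":0,"ty":0,"tz":0,"turn":0,"grip":0},{"tx":0,"ty":0,"tz":0,"turn":0,"grip":0},{"tx":0,"ty":0,"tz":0,"turn":0,"grip":0},{"tx":0,"ty":0,"tz":0,"turn":0,"grip":0},{"tx":0,"ty":0,"tz":0,"turn":0,"grip":0}]'

```text
time: 17.4
position: [0.4847, -0.2453, 0.0577]
tool_rot: [2.027, 2.4, -0.002]
ft_force: [-3.0, -0.9, 6.1]
grip_width: 0.498
grip_force: 30.0
```

Emit:
send_rows --steps '[{"tx":0,"ty":0,"tz":-0.3,"turn":0,"grip":0},{"tx":0,"ty":0,"tz":-0.3,"turn":0,"grip":0},{"tx":0,"ty":0,"tz":0,"turn":0,"grip":0},{"tx":0,"ty":0,"tz":0,"turn":0,"grip":0}]'

```text
time: 17.9
position: [0.485, -0.2447, 0.0932]
tool_rot: [2.027, 2.4, -0.0]
ft_force: [-0.6, -0.3, -1.6]
grip_width: 0.501
grip_force: 30.0
```

```bash
python3 -c "
from h import *
weigh()"
```

```text
Fz [-1.39 -2.37 -1.94 -0.33 -1.01 -1.61] mean -1.44 grip 29.954195984100807 0.5010967010197456 pos [ 0.4847 -0.2445  0.0927] t 18.2
```

Emit:
send_rows --steps '[{"tx":0,"ty":0,"tz":0.3,"turn":0,"grip":0},{"tx":0,"ty":0,"tz":0.2,"turn":0,"grip":0},{"tx":0,"ty":0,"tz":0.09,"turn":0,"grip":0},{"tx":0,"ty":0,"tz":0,"turn":0,"grip":0},{"tx":0,"ty":0,"tz":0,"turn":0,"grip":0.85},{"tx":0,"ty":0,"tz":0,"turn":0,"grip":0.85},{"tx":0,"ty":0,"tz":0,"turn":0,"grip":0.85},{"tx":0,"ty":0,"tz":0,"turn":0,"grip":0.85},{"tx":0,"ty":0,"tz":-0.65,"turn":0,"grip":0.85},{"tx":0,"ty":0,"tz":-0.65,"turn":0,"grip":0.85},{"tx":0,"ty":0,"tz":0,"turn":0,"grip":0.85}]'

```text
time: 19.58
position: [0.4874, -0.2457, 0.1392]
tool_rot: [2.023, 2.395, 0.001]
ft_force: [-1.0, 0.2, 0.1]
grip_width: 0.85
grip_force: 0.0
```

```bash
python3 -c "
from h import *
goto(.581,-.267,.055)"
```

```text
units [-0.61  1.47  1.41] yaw 99.6 F [-0.97  0.22  0.08] t 19.575
```

Emit:
send_rows --steps '[{"tx":-0.3,"ty":0.74,"tz":0,"turn":0,"grip":0.9},{"tx":-0.31,"ty":0.73,"tz":0,"turn":0,"grip":0.9},{"tx":0,"ty":0,"tz":0,"turn":0,"grip":0.9},{"tx":0,"ty":0,"tz":0.55,"turn":0,"grip":0.9},{"tx":0,"ty":0,"tz":0.5,"turn":0,"grip":0.9},{"tx":0,"ty":0,"tz":0.33,"turn":0,"grip":0.9},{"tx":0,"ty":0,"tz":0,"turn":0,"grip":0},{"tx":0,"ty":0,"tz":0,"turn":0,"grip":0},{"tx":0,"ty":0,"tz":0,"turn":0,"grip":0},{"tx":0,"ty":0,"tz":0,"turn":0,"grip":0},{"tx":0,"ty":0,"tz":0,"turn":0,"grip":0},{"tx":0,"ty":0,"tz":0,"turn":0,"grip":0}]'

```text
time: 21.08
position: [0.5792, -0.2662, 0.054]
tool_rot: [2.025, 2.399, 0.001]
ft_force: [1.6, -0.1, 3.9]
grip_width: 0.5
grip_force: 30.0
```

Emit:
send_rows --steps '[{"tx":0,"ty":0,"tz":0,"turn":0,"grip":0},{"tx":0,"ty":0,"tz":-0.3,"turn":0,"grip":0},{"tx":0,"ty":0,"tz":-0.3,"turn":0,"grip":0},{"tx":0,"ty":0,"tz":0,"turn":0,"grip":0},{"tx":0,"ty":0,"tz":0,"turn":0,"grip":0}]'

```text
time: 21.7
position: [0.5775, -0.266, 0.0886]
tool_rot: [-2.027, -2.4, 0.001]
ft_force: [-0.5, -0.6, -6.1]
grip_width: 0.503
grip_force: 30.0
```

```bash
python3 -c "
from h import *
weigh()
goto(.5415,.2,.2)"
```

```text
Fz [-5.35 -5.38 -4.7  -5.02 -4.93 -5.32] mean -5.12 grip 29.999572908855043 0.5048926422400144 pos [ 0.5778 -0.2659  0.0884] t 22.0
units [ 7.76  0.7  -1.86] yaw 99.6 F [-0.19 -0.51 -5.32] t 22.0
```

D is heavy (5.1 N) and C is empty (1.4 N). I carry D to the left half of the tray.

Emit:
send_rows --steps '[{"tx":0,"ty":0,"tz":-0.5,"turn":0,"grip":0},{"tx":0,"ty":0,"tz":-0.5,"turn":0,"grip":0},{"tx":0.4,"ty":0,"tz":-0.5,"turn":0,"grip":0},{"tx":0.8,"ty":0,"tz":0,"turn":0,"grip":0},{"tx":0.8,"ty":0,"tz":0,"turn":0,"grip":0},{"tx":0.8,"ty":0,"tz":0,"turn":0,"grip":0},{"tx":0.8,"ty":0,"tz":0,"turn":0,"grip":0},{"tx":0.8,"ty":0,"tz":0,"turn":0,"grip":0},{"tx":0.8,"ty":0,"tz":0,"turn":0,"grip":0},{"tx":0.8,"ty":0,"tz":0,"turn":0,"grip":0},{"tx":0.8,"ty":0,"tz":0,"turn":0,"grip":0},{"tx":0.6,"ty":0,"tz":0,"turn":0,"grip":0}]'

```text
time: 23.5
position: [0.5028, 0.1743, 0.1792]
tool_rot: [2.024, 2.402, 0.001]
ft_force: [-0.6, -0.6, -5.4]
grip_width: 0.506
grip_force: 30.0
```

```bash
python3 -c "
from h import *
goto(.486,.283,.062)"
```

```text
units [1.83 0.03 1.95] yaw 99.8 F [-0.59 -0.62 -5.42] t 23.5
```

Emit:
send_rows --steps '[{"tx":0.65,"ty":0.01,"tz":0,"turn":0,"grip":0},{"tx":0.65,"ty":0.01,"tz":0,"turn":0,"grip":0},{"tx":0.53,"ty":0.01,"tz":0,"turn":0,"grip":0},{"tx":0,"ty":0,"tz":0,"turn":0,"grip":0},{"tx":0,"ty":0,"tz":0.5,"turn":0,"grip":0},{"tx":0,"ty":0,"tz":0.5,"turn":0,"grip":0},{"tx":0,"ty":0,"tz":0.4,"turn":0,"grip":0},{"tx":0,"ty":0,"tz":0.25,"turn":0,"grip":0},{"tx":0,"ty":0,"tz":0.15,"turn":0,"grip":0},{"tx":0,"ty":0,"tz":0.05,"turn":0,"grip":0},{"tx":0,"ty":0,"tz":0,"turn":0,"grip":0},{"tx":0,"ty":0,"tz":0,"turn":0,"grip":0}]'

```text
time: 25.0
position: [0.4876, 0.2806, 0.0687]
tool_rot: [2.026, 2.4, 0.002]
ft_force: [-0.1, 0.1, -5.6]
grip_width: 0.502
grip_force: 30.0
```

```bash
python3 -c "
from h import *
goto(.486,.283,.062);weigh(4)"
```

```text
units [ 0.04 -0.02  0.11] yaw 99.6 F [-0.14  0.09 -5.55] t 25.0
Fz [-5.87 -5.25 -5.86 -5.46] mean -5.61 grip 29.999691929260734 0.502150507906366 pos [0.4873 0.2804 0.0683] t 25.2
```

Emit:
send_rows --steps '[{"tx":0,"ty":0,"tz":0.03,"turn":0,"grip":0},{"tx":0,"ty":0,"tz":0.03,"turn":0,"grip":0},{"tx":0,"ty":0,"tz":0.02,"turn":0,"grip":0},{"tx":0,"ty":0,"tz":0,"turn":0,"grip":0}]'

```text
time: 25.7
position: [0.487, 0.2802, 0.0629]
tool_rot: [-2.027, -2.4, 0.001]
ft_force: [-0.3, 0.2, -4.0]
grip_width: 0.505
grip_force: 30.0
```

```bash
python3 -c "
from h import *
weigh(4)"
```

```text
Fz [-5.33 -4.67 -5.04 -5.47] mean -5.13 grip 29.99949905119138 0.4985745384384299 pos [0.4872 0.2803 0.0632] t 25.9
```

Not touching yet; lower in 1 mm steps.

Emit:
send_rows --steps '[{"tx":0,"ty":0,"tz":0.017,"turn":0,"grip":0},{"tx":0,"ty":0,"tz":0.017,"turn":0,"grip":0},{"tx":0,"ty":0,"tz":0,"turn":0,"grip":0}]'

```text
time: 26.28
position: [0.4872, 0.2804, 0.0619]
tool_rot: [2.027, 2.4, -0.0]
ft_force: [-3.1, -0.9, 5.8]
grip_width: 0.504
grip_force: 30.0
```

```bash
python3 -c "
from h import *
weigh(4)"
```

```text
Fz [5.87 5.6  6.07 5.91] mean 5.86 grip 30.000453161483165 0.5035595748349859 pos [0.4872 0.2804 0.0619] t 26.475
```

Emit:
send_rows --steps '[{"tx":0,"ty":0,"tz":0,"turn":0,"grip":0.78},{"tx":0,"ty":0,"tz":0,"turn":0,"grip":0.78},{"tx":0,"ty":0,"tz":0,"turn":0,"grip":0.78},{"tx":0,"ty":0,"tz":0,"turn":0,"grip":0.78},{"tx":0,"ty":0,"tz":-0.4,"turn":0,"grip":0.78},{"tx":0,"ty":0,"tz":-0.8,"turn":0,"grip":0.78},{"tx":0,"ty":0,"tz":-0.8,"turn":0,"grip":0.78},{"tx":0,"ty":0,"tz":0,"turn":0,"grip":0}]'

```text
time: 27.48
position: [0.4893, 0.2821, 0.1852]
tool_rot: [2.025, 2.398, 0.011]
ft_force: [-0.2, 0.4, -0.2]
grip_width: 0.729
grip_force: 0.0
```

```bash
python3 -c "
from h import *
goto(.560,.118,.036)"
```

```text
units [-2.9   0.69  2.49] yaw 99.6 F [-0.19  0.39 -0.16] t 27.475
```

Emit:
send_rows --steps '[{"tx":-0.75,"ty":0.18,"tz":0,"turn":0,"grip":0},{"tx":-0.75,"ty":0.18,"tz":0,"turn":0,"grip":0},{"tx":-0.75,"ty":0.17,"tz":0,"turn":0,"grip":0},{"tx":-0.65,"ty":0.16,"tz":0,"turn":0,"grip":0},{"tx":0,"ty":0,"tz":0,"turn":0,"grip":0},{"tx":0,"ty":0,"tz":0,"turn":0,"grip":0}]'

```text
time: 28.22
position: [0.5564, 0.1164, 0.1803]
tool_rot: [-2.025, -2.4, 0.001]
ft_force: [-0.2, 0.1, -0.0]
grip_width: 0.071
grip_force: 0.0
```

Run:
```python
from h import *
goto(.560,.118,.036); print(ctrl.get_state()["grip_width"])
p,K,T=wrist(); cv2.imwrite("pics/w3.png",p[:,:,::-1]); np.savez("w3.npz",K=K,T=T)
```

```text
units [0.01 0.07 2.4 ] yaw 99.7 F [-0.2   0.14 -0.04] t 28.225
0.07067391111152643
```

View pics/w3.png

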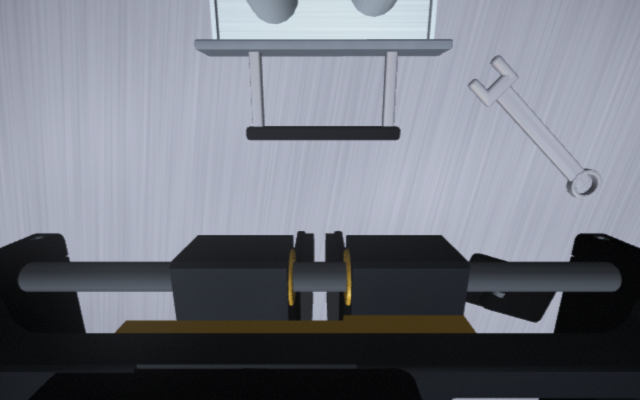

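Both canisters stand in the tray (tops at 270,10 and 373,5), the bar is at (323,133) and centred on the tool. The mouse (510,285) and wrench are clear. I descend and begin pushing.

Emit:
send_rows --steps '[{"tx":0,"ty":0,"tz":0.7,"turn":0,"grip":0},{"tx":0,"ty":0,"tz":0.7,"turn":0,"grip":0},{"tx":0,"ty":0,"tz":0.6,"turn":0,"grip":0},{"tx":0,"ty":0,"tz":0.4,"turn":0,"grip":0},{"tx":0,"ty":0,"tz":0,"turn":0,"grip":0},{"tx":0.2,"ty":0,"tz":0,"turn":0,"grip":0},{"tx":0.15,"ty":0,"tz":0,"turn":0,"grip":0},{"tx":0.1,"ty":0,"tz":0,"turn":0,"grip":0},{"tx":0.1,"ty":0,"tz":0,"turn":0,"grip":0},{"tx":0.1,"ty":0,"tz":0,"turn":0,"grip":0},{"tx":0.1,"ty":0,"tz":0,"turn":0,"grip":0}]'

```text
time: 29.65
position: [0.5497, 0.1594, 0.0371]
tool_rot: [2.027, 2.399, -0.002]
ft_force: [0.2, -0.9, 1.6]
grip_width: 0.005
grip_force: 1.0
```

Run:
```python
from h import *
d=np.load("w3.npz");print(plane(d["K"],d["T"],(323,127),.037),plane(d["K"],d["T"],(323,139),.037))
goto(.5517-.167*.14,.167+.986*.14,.036)
```

```text
[0.54944708 0.1768378  0.037     ] [0.55124534 0.16640052 0.037     ]
units [2.45 0.05 0.02] yaw 99.6 F [ 0.18 -0.86  1.59] t 29.65
```

Emit:
send_rows --steps '[{"tx":0.1,"ty":0,"tz":0,"turn":0,"grip":0},{"tx":0.13,"ty":0,"tz":0,"turn":0,"grip":0},{"tx":0.16,"ty":0,"tz":0,"turn":0,"grip":0},{"tx":0.18,"ty":0,"tz":0,"turn":0,"grip":0},{"tx":0.18,"ty":0,"tz":0,"turn":0,"grip":0},{"tx":0.18,"ty":0,"tz":0,"turn":0,"grip":0},{"tx":0.18,"ty":0,"tz":0,"turn":0,"grip":0},{"tx":0.18,"ty":0,"tz":0,"turn":0,"grip":0},{"tx":0.18,"ty":0,"tz":0,"turn":0,"grip":0},{"tx":0.16,"ty":0,"tz":0,"turn":0,"grip":0},{"tx":0.13,"ty":0,"tz":0,"turn":0,"grip":0},{"tx":0.1,"ty":0,"tz":0,"turn":0,"grip":0}]'

```text
time: 31.15
position: [0.5307, 0.2706, 0.037]
tool_rot: [-2.027, -2.4, 0.0]
ft_force: [-0.2, -1.9, 1.3]
grip_width: 0.007
grip_force: 0.9
```

Run:
```python
from h import *
goto(.5517-.167*.14,.167+.986*.14,.036); print(ctrl.get_state()["position"])
a=cam("scene")[0][110:220,290:430]; b=cam("side")[0][220:330,250:390]
cv2.imwrite("pics/p2.png",cv2.resize(np.hstack([a,b])[:,:,::-1],None,fx=2.8,fy=2.8,interpolation=cv2.INTER_CUBIC))
```

```text
units [0.57 0.06 0.02] yaw 99.7 F [-0.16 -1.94  1.29] t 31.15
[0.53068807 0.27058413 0.0370396 ]
```

View pics/p2.png

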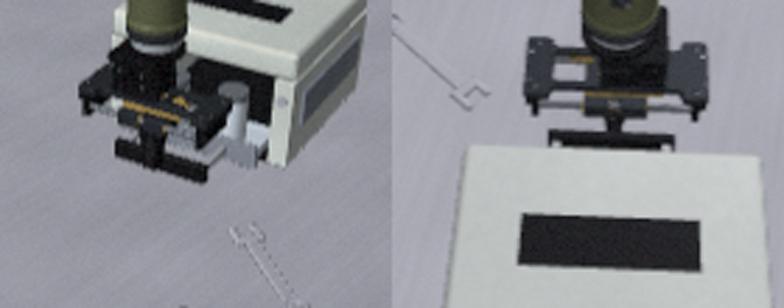

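The drawer is most of the way in, with a canister upright at (233,100) and the fingers centred on the bar. I continue slowly to the stop.

Emit:
send_rows --steps '[{"tx":0.1,"ty":0,"tz":0,"turn":0,"grip":0},{"tx":0.1,"ty":0,"tz":0,"turn":0,"grip":0},{"tx":0.1,"ty":0,"tz":0,"turn":0,"grip":0},{"tx":0.08,"ty":0,"tz":0,"turn":0,"grip":0},{"tx":0.06,"ty":0,"tz":0,"turn":0,"grip":0},{"tx":0.05,"ty":0,"tz":0,"turn":0,"grip":0},{"tx":0,"ty":0,"tz":0,"turn":0,"grip":0}]'

```text
time: 32.12
position: [0.5257, 0.2988, 0.0369]
tool_rot: [2.027, 2.4, -0.002]
ft_force: [0.6, -2.2, -1.2]
grip_width: 0.005
grip_force: 1.1
```

Emit:
send_rows --steps '[{"tx":0.04,"ty":0,"tz":0,"turn":0,"grip":0},{"tx":0.03,"ty":0,"tz":0,"turn":0,"grip":0},{"tx":0,"ty":0,"tz":0,"turn":0,"grip":0}]'

```text
time: 32.5
position: [0.5257, 0.2989, 0.0369]
tool_rot: [2.027, 2.395, -0.01]
ft_force: [-1.5, -9.9, 4.2]
grip_width: 0.007
grip_force: 4.8
```

The TCP stopped advancing and the force rose to 10 N, so the drawer is at its stop. I back off and check.

Emit:
send_rows --steps '[{"tx":-0.1,"ty":0,"tz":0,"turn":0,"grip":0},{"tx":-0.4,"ty":0,"tz":0,"turn":0,"grip":0},{"tx":-0.6,"ty":0,"tz":0,"turn":0,"grip":0},{"tx":0,"ty":0,"tz":-0.8,"turn":0,"grip":0},{"tx":0,"ty":0,"tz":-0.8,"turn":0,"grip":0},{"tx":-0.8,"ty":0,"tz":-0.8,"turn":0,"grip":0},{"tx":-0.8,"ty":0,"tz":0,"turn":0,"grip":0},{"tx":0,"ty":0,"tz":0,"turn":0,"grip":0},{"tx":0,"ty":0,"tz":0,"turn":0,"grip":0}]'

```text
time: 33.62
position: [0.5518, 0.1484, 0.1775]
tool_rot: [-2.026, -2.4, -0.003]
ft_force: [0.1, 0.8, 0.2]
grip_width: 0.006
grip_force: 0.0
```

Run:
```python
from h import *
p,K,T=wrist()
a=cam("scene")[0][85:300,190:430]; b=cam("side")[0][110:325,200:440]
cv2.imwrite("pics/p3.png",cv2.resize(np.vstack([np.hstack([a,b]),cv2.resize(p,(480,300))])[:,:,::-1],None,fx=1.16,fy=1.16))
s=ctrl.get_state();print(s["time"],s["position"],np.abs(s["qd"]).max())
```

```text
33.775 [0.55122415 0.14923963 0.17718718] 0.00431059774908886
```

View pics/p3.png

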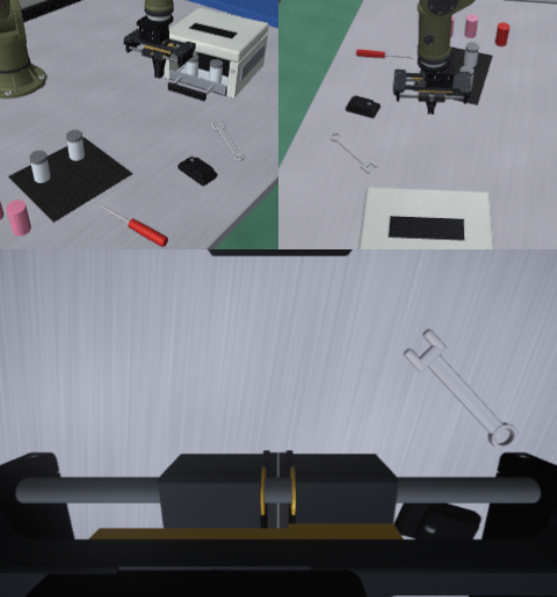

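Final view: two empties upright on the mat, both heavy canisters upright inside the tunnel, bystanders in place. I measure the bar travel and hand in if it is right.

Run:
```python
from h import *
p,K,T=wrist(); g=p[:40,300:340].max(2).mean(1); r=np.where(g<90)[0].max()+.5
q=plane(K,T,(322,r),.037); t=(q-[.5512,.1664,.037])@[-.17,.985,0]; print(r,q,"travel",t)
if t>.145: print(ctrl.close_job())
```

```text
8.5 [0.52741355 0.30183555 0.037     ] travel 0.13744771107880918
```

The near edge here is the bar's foot, not its top, so the reading is biased (about +8 mm). I'll look from the same relative pose as before the push, for a like-for-like comparison.

Emit:
send_rows --steps '[{"tx":0.65,"ty":0,"tz":0,"turn":0,"grip":0},{"tx":0.65,"ty":0,"tz":0,"turn":0,"grip":0},{"tx":0.64,"ty":0,"tz":0,"turn":0,"grip":0},{"tx":0,"ty":0,"tz":0,"turn":0,"grip":0},{"tx":0,"ty":0,"tz":0,"turn":0,"grip":0}]'

```text
time: 34.45
position: [0.5321, 0.2621, 0.1769]
tool_rot: [2.026, 2.401, -0.001]
ft_force: [0.2, -0.2, 0.4]
grip_width: 0.002
grip_force: 0.0
```

Run:
```python
from h import *
e=np.load("w3.npz"); A=(cv2.imread("pics/w3.png"),e["K"],e["T"]); B=wrist(); Q=[]
for p,K,T in(A,B):
    g=p[100:180,300:345].max(2).mean(1); r=np.where(g<90)[0]; r=(100+r.min()-.5,100+r.max()+.5); print(r)
    Q.append([plane(K,T,(323,k),.037) for k in r])
Q=np.array(Q); print(Q.round(4).tolist(),"travel",(Q[1]-Q[0])@[-.17,.985,0])
```

```text
(np.float64(125.5), np.float64(139.5))
(np.float64(127.5), np.float64(141.5))
[[[0.5492, 0.1781, 0.037], [0.5513, 0.166, 0.037]], [[0.5253, 0.3219, 0.037], [0.5274, 0.3099, 0.037]]] travel [0.14573245 0.14583688]
```

Travel reads 0.146 m (±1–2 mm), which is close to the limit. I'll push once more, more firmly, to be certain.

Emit:
send_rows --steps '[{"tx":0,"ty":0,"tz":0.8,"turn":0,"grip":0},{"tx":0,"ty":0,"tz":0.8,"turn":0,"grip":0},{"tx":0,"ty":0,"tz":0.73,"turn":0,"grip":0},{"tx":0,"ty":0,"tz":0,"turn":0,"grip":0},{"tx":0.2,"ty":0,"tz":0,"turn":0,"grip":0},{"tx":0.2,"ty":0,"tz":0,"turn":0,"grip":0},{"tx":0.1,"ty":0,"tz":0,"turn":0,"grip":0},{"tx":0.08,"ty":0,"tz":0,"turn":0,"grip":0},{"tx":0.06,"ty":0,"tz":0,"turn":0,"grip":0},{"tx":0.04,"ty":0,"tz":0,"turn":0,"grip":0},{"tx":0.03,"ty":0,"tz":0,"turn":0,"grip":0}]'

```text
time: 35.88
position: [0.5262, 0.2991, 0.0376]
tool_rot: [2.027, 2.394, -0.01]
ft_force: [-0.6, -11.5, 9.1]
grip_width: 0.002
grip_force: 5.6
```

Emit:
send_rows --steps '[{"tx":0.03,"ty":0,"tz":0,"turn":0,"grip":0},{"tx":0,"ty":0,"tz":0,"turn":0,"grip":0}]'

```text
time: 36.12
position: [0.5262, 0.2991, 0.0376]
tool_rot: [2.027, 2.391, -0.014]
ft_force: [-1.2, -13.1, 9.9]
grip_width: 0.003
grip_force: 6.2
```

Same position (0.299) at 13 N, so it is the hard stop. I retreat and hand in.

Emit:
send_rows --steps '[{"tx":0.05,"ty":0,"tz":0,"turn":0,"grip":0},{"tx":0,"ty":0,"tz":0,"turn":0,"grip":0},{"tx":-0.2,"ty":0,"tz":0,"turn":0,"grip":0},{"tx":-0.5,"ty":0,"tz":0,"turn":0,"grip":0},{"tx":-0.6,"ty":0,"tz":0,"turn":0,"grip":0},{"tx":0,"ty":0,"tz":-0.8,"turn":0,"grip":0},{"tx":0,"ty":0,"tz":-0.8,"turn":0,"grip":0},{"tx":0,"ty":0,"tz":-0.6,"turn":0,"grip":0},{"tx":0,"ty":0,"tz":0,"turn":0,"grip":0},{"tx":0,"ty":0,"tz":0,"turn":0,"grip":0},{"tx":0,"ty":0,"tz":0,"turn":0,"grip":0}]'

```text
time: 37.5
position: [0.5365, 0.2314, 0.1679]
tool_rot: [-2.026, -2.399, 0.003]
ft_force: [-0.2, -0.1, -1.0]
grip_width: 0.005
grip_force: 0.0
```

```bash
python3 -c "
from h import *
print(ctrl.get_state()['position'],ctrl.close_job())"
```

```text
the job is handed in; nothing more can be done
[0.53646963 0.23143522 0.16785711] None
```

I handed the job in at about 37.5 s: both heavy canisters (about 4–5 N lifted) stand upright in the tray, the drawer is against its stop (it did not move under a 13 N push, though the camera read 0.146 m of travel, ±1–2 mm, against the 0.144 m needed), the two empties are upright where they were on the mat, and the mouse, screwdriver and wrench look undisturbed; no verdict came back.

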